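# Scoop the dome nuts out of the parts tray into the pail

### The arm

A 7-joint arm with a two-finger parallel gripper is mounted at the origin on the work surface; the furniture and walls round the work are solid. World frame = base frame: x ahead of the robot, y to its left, z up, the work surface at z = 0. Lengths are in m, angles in rad, forces in N, time in s.
With the tool pointing down it reaches from about 0.425 to 0.875 m from the base axis. Payload 8.4 kg.
Tool frame: the origin (TCP) lies midway between the tips of the shut fingers; the grasp point (between the pads) lies 19 mm behind it; z points along the fingers, y is the line along which they close (so a half turn about z gives the same grasp; the last joint's range is limited). The gripper opens to 85 mm and grips with 20 to 120 N. Pads are 22 mm wide; open, the fingers measure 114 mm over their backs; the gripper's body (76 mm by 85 mm) begins 54 mm behind the grasp point. The pads swing forward as they close: fully open they stand 13 mm farther back than shut.
Start: joints at [1.125, 0.333, 0.04, 1.465, -0.013, 1.343, -0.059], TCP at [0.221, -0.611, 0.231] pointing down, gripper open.
Joint ranges: [-2.58, 2.58], [-0.38, 2.09], [-1.3, 1.39], [0.25, 2.4], [-1.5, 4.64], [0.08, 2.09], [-2.65, 2.65]. Speed limits (rad/s): [2.22, 2.22, 2.79, 2.79, 3.14, 3.14, 3.14].

### API

Orientations are given as a unit quaternion [x, y, z, w].
In Python, from cell import * gives the robot as it stands. The module is installed in compiled form; this text tells all that it offers. Calls block until the motion is done:
- move_to(position, orientation): joint-space move of the TCP to a pose.
- movel(position, rot=None, max_speed=0.15, guard=None): straight line of the TCP; rot=None keeps the orientation; max_speed is the mean speed in m/s. With guard (N) it stops when the force on the tool has changed by that much, and returns True; else False.
- set_joints(angles): joint-space move.
- command_gripper(opening, squeeze=None): finger opening in m; squeeze is the grip in N (None keeps the last); returns when the fingers have stopped.
- hold(seconds).
- ik(position, orientation): joint angles nearest the present ones, or None.
- read_camera(name): name is "side" or "top"; returns the picture (480x640x3 uint8, blue, green, red); there is no depth.
- camera_info(name): a dict with "camera_matrix" (3x3 intrinsics, pixels), "xyz" and "rotation" of the camera in the world. Camera axes: x right, y up, looking along -z (the intrinsics and any distortion apply to the point x, -y, -z); pixel columns grow to the right and rows downward; lengths in m; the calibration is good to about 2 mm. A picture is of the moment at which its call begins. camera_info takes no time and is no camera call.
A pose or a line that the arm cannot do raises Unreachable and nothing moves.
- sign_off(): hands the job in; it is judged then, once.
Readings, each from a call of its own:
- get_time_s(): time.
- get_qpos(): joint angles.
- get_joint_vel(): joint speeds.
- get_tau(): joint torques, N m.
- get_tcp_pos(): TCP position.
- get_ee_rot(): TCP orientation.
- get_contact_force(): force on the tool from outside, world axes, zero at the start.
- get_torque(): the same for the moment, N m.
- get_gripper_width(): finger opening in m.
- get_finger_force(): force on a finger pad.
Only numpy, scipy, OpenCV 4.12 (cv2) and the standard library are available. Lean on these libraries where they do the work, as an engineer would, in place of code of your own. Each camera call takes 0.05 s, during which the arm holds its last target. There are 200 camera calls.

### The job

Using the hand scoop, clear all five dome nuts out of the parts tray and tip them into the small open pail, then set the scoop down flat on its underside on the table and let go. Don't touch the nuts with the fingers, leave the pail standing where it is, and don't disturb the small blue-marked paint pot, the red-banded paint tube or the sanding block.

Things in the scene. Friction and masses are not known exactly. Their poses are not given: they have to be found in the camera images.
- tray: plywood parts tray fixed to the table, 142x96x30 mm. Origin: centre of underside; +x to the closed back stop, -x to the open front, z up. Floor 4 mm thick; 84 mm clear between the side rails (y -42 to 42 mm); inner face of back stop at x=65 mm, open front edge at x=-71 mm; rails and stop 6 mm thick, tops at z=30 mm. The nuts start between x=-10 and 60 mm
- scoop: loose steel hand scoop, wooden handle. Origin: centre of flat underside; +x to the open mouth, z up. Blade 74 mm wide, 2.5 mm thick, from back wall x=-36 to lip x=43 mm (1.2 mm thick there). Side walls 34 mm high from the back to x=-3, falling away by x=17 mm. Cover plate over the rear (x -37 to -3), top z=35 mm. 0.15 kg
- scoop_grip (a point): where to grip the scoop, at x=-27, z=75 mm in its frame (axes as the scoop's): mid handle. The handle is a bar 16 mm wide along y, 26 mm deep, 64 mm long; it rises from the cover plate at x=-20 mm and leans back to -x by 10 degrees from vertical, top at x=-31, z=98 mm. Pinch it along y, fingers along the bar
- scoop_lip (a point): the middle of the scoop's front lip, at its underside
- pail: small open white plastic pail with a thin wire bail folded down, loose, 0.35 kg, 111 mm high, the mouth about 100 mm clear across and 112 mm over the rim. Origin: on its underside, 5 mm from the axis
- pail_mouth (a point): centre of the pail's open mouth, at rim height (110 mm)
- nut_0: plain steel dome nut, hexagon 19 mm across flats (22 mm over corners), 21 mm high with its rounded dome, about 30 g; all five are alike. Origin: centre of its flat underside, z towards the dome
- nut_1: plain steel dome nut, hexagon 19 mm across flats (22 mm over corners), 21 mm high with its rounded dome, about 30 g; all five are alike. Origin: centre of its flat underside, z towards the dome
- nut_2: plain steel dome nut, hexagon 19 mm across flats (22 mm over corners), 21 mm high with its rounded dome, about 30 g; all five are alike. Origin: centre of its flat underside, z towards the dome
- nut_3: plain steel dome nut, hexagon 19 mm across flats (22 mm over corners), 21 mm high with its rounded dome, about 30 g; all five are alike. Origin: centre of its flat underside, z towards the dome
- nut_4: plain steel dome nut, hexagon 19 mm across flats (22 mm over corners), 21 mm high with its rounded dome, about 30 g; all five are alike. Origin: centre of its flat underside, z towards the dome
- pot_a: bystander: small lidded paint pot with blue marks, 52 mm wide and 52 mm high; origin at its underside
- red_tube: bystander: used, half-squeezed metal paint tube with a red band, lying, 32x87x17 mm, along its y; origin at its underside
- sanding_block: bystander: cork sanding block, 87 x 114 x 30 mm; origin at its underside

How it is judged:
By the outcome, as a careful person would: the job done as asked, in the order asked, and still so for the second after the job is handed in, with the robot touching nothing.
It also fails if it takes over 64 s, if anything falls off the work surface, if the arm or the gripper's body presses on something with over 40 N, if the wrist force passes 120 N, or if a joint passes its speed limit or range.

## Working session

There is one attempt and no reset: what is moved stays moved. The work goes in short steps, each a Python script; the robot and the scene stay as the last script left them, time stands still between calls to the robot, and variables do not carry over. Pictures are saved under pics/ and viewed, at most 10 in all, crops included, and the job is handed in when it is done.

```bash
mkdir -p pics; python3 - <<'E'
from cell import *
import cv2
for n in("top","side"):
    cv2.imwrite(f"pics/{n}0.png",read_camera(n)); c=camera_info(n); print(n,c)
print(get_time_s(),get_tcp_pos(),get_ee_rot(),get_qpos())
E
```

```text
top {'camera_matrix': array([[465.21168102,   0.        , 326.98003236],
       [  0.        , 465.21168102, 245.35467481],
       [  0.        ,   0.        ,   1.        ]]), 'xyz': array([ 0.35656509, -0.25176977,  1.26509048]), 'rotation': array([ 0.02649469, -0.02123952, -0.69899602,  0.71431889])}
side {'camera_matrix': array([[567.93802199,   0.        , 326.68468954],
       [  0.        , 567.93802199, 241.98220171],
       [  0.        ,   0.        ,   1.        ]]), 'xyz': array([0.25053807, 0.64778276, 0.76098594]), 'rotation': array([-0.0357158 ,  0.44866196,  0.88889848, -0.08535994])}
0.1 [ 0.22079334 -0.61093097  0.23052881] [ 9.85001117e-01  1.72546495e-01 -1.60028529e-04 -6.92940121e-04] [ 1.12475587  0.33383709  0.03989367  1.46614954 -0.01342619  1.3432946
 -0.05847132]
```

View pics/top0.png

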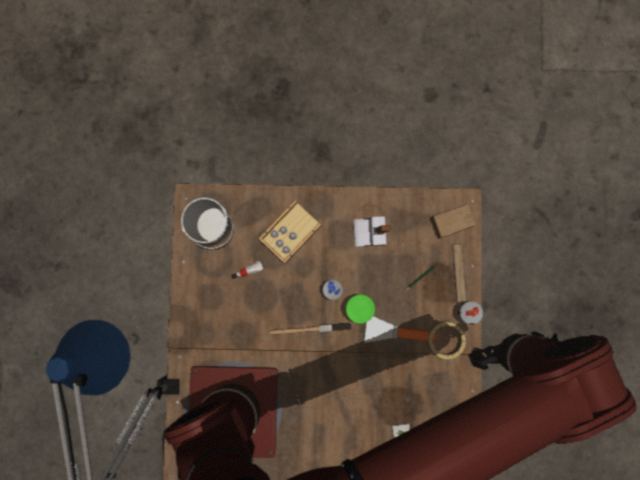

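View pics/side0.png

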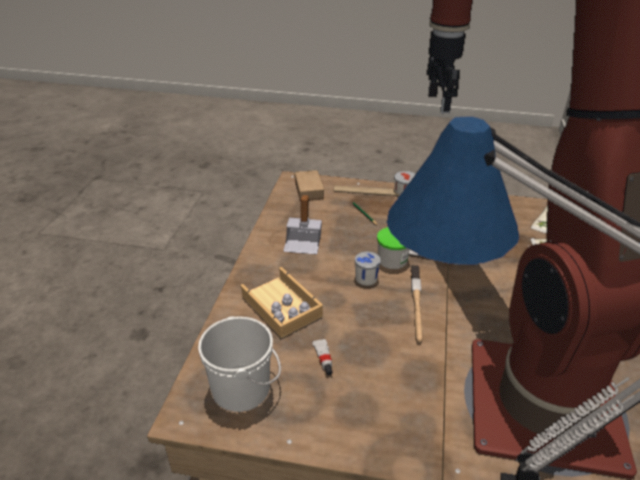

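The top view shows the pail at (207,223), the tray at (290,232) with its nuts to the lower left, the scoop at (370,231) with its mouth to the left, the pot at (332,289), the tube at (247,270) and the block at (453,221). The side view agrees. Next I'll zoom in.

```bash
cat > h.py <<'E'
from cell import *
import numpy as np, cv2
from scipy.spatial.transform import Rotation as R
def cam(n):
    c=camera_info(n); return c["camera_matrix"],np.array(c["xyz"]),R.from_quat(c["rotation"])
def ray(n,uv):
    K,o,r=cam(n); d=np.linalg.solve(K,[uv[0],uv[1],1.]); return o,r.apply([d[0],-d[1],-d[2]])
def onz(n,uv,z):
    o,d=ray(n,uv); return o+d*(z-o[2])/d[2]
def proj(n,p):
    K,o,r=cam(n); q=r.inv().apply(np.asarray(p)-o); q=K@np.array([q[0],-q[1],-q[2]]); return q[:2]/q[2]
E
python3 - <<'E'
from h import *
t=cv2.imread("pics/top0.png"); s=cv2.imread("pics/side0.png")
a=cv2.resize(t[185:285,250:400],None,fx=5,fy=5,interpolation=cv2.INTER_CUBIC)
b=cv2.resize(s[165:345,225:345],None,fx=4,fy=4,interpolation=cv2.INTER_CUBIC)[:580]
cv2.imwrite("pics/tc.png",a); 
cv2.imwrite("pics/sc.png",cv2.resize(s[165:345,195:345],None,fx=3.3,fy=3.3,interpolation=cv2.INTER_CUBIC))
E
```

```text
(no output)
```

View pics/tc.png

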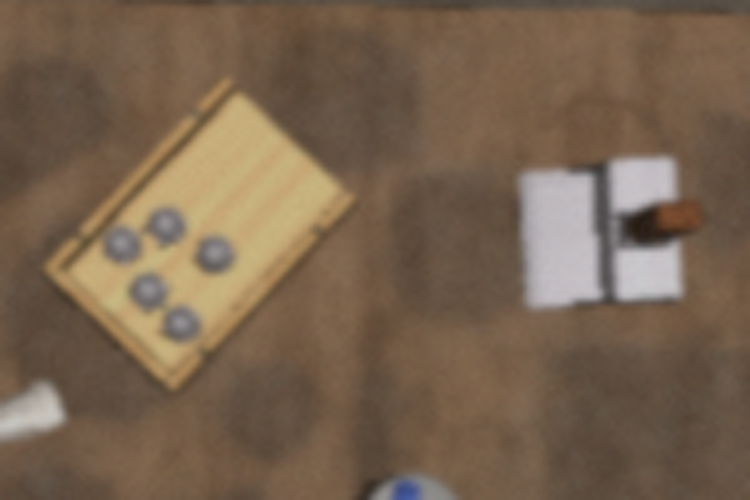

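View pics/sc.png

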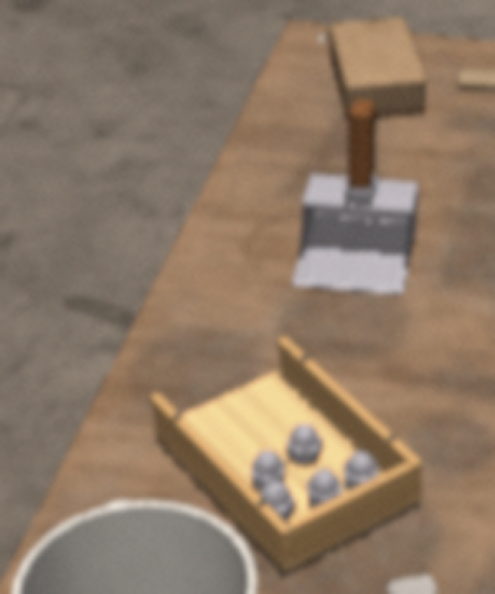

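The crops give the tray's back stop at lower left, corners (45,268)–(172,388), and its open front at (230,82)–(355,198). The five nuts sit near the back stop. The scoop lip runs (520,172)–(527,307).

```bash
python3 - <<'E'
from h import *
np.set_printoptions(precision=4,suppress=True)
f=lambda u,v:((u+.5)/5-.5+250,(v+.5)/5-.5+185)
g=lambda u,v:((u+.5)/3.3-.5+195,(v+.5)/3.3-.5+165)
T=lambda pts,z:np.array([onz("top",f(*p),z)[:2] for p in pts])
S=lambda pts,z:np.array([onz("side",g(*p),z)[:2] for p in pts])
def rep(n,c): print(n,"back/front order; mean",c.mean(0),"edges",[np.linalg.norm(c[i]-c[(i+1)%4]) for i in range(4)],"yaw",np.degrees(np.arctan2(*((c[0]+c[1]-c[2]-c[3])[::-1]))))
rep("tray top",T([(45,268),(172,388),(355,198),(230,80)],.03))
rep("tray side",S([(287,530),(422,467),(290,340),(155,395)],.03))
print("nuts",T([(122,244),(165,225),(213,253),(147,291),(182,323)],.014))
l=T([(520,172),(527,307)],.001); print("lip top",l,l.mean(0))
l=S([(293,286),(403,292)],.001); print("lip side",l,l.mean(0))
c=T([(608,160),(613,300),(682,298),(677,157)],.035); rep("cover top",c)
c=S([(302,205),(413,210),(419,182),(307,175)],.035); rep("cover side",c)
print("handle top",onz("top",f(684,214),.098),onz("side",g(363,104),.098))
# pail rim
for n,box in(("top",(170,185,245,262)),("side",(190,305,290,420))):
    im=cv2.imread(f"pics/{n}0.png"); hsv=cv2.cvtColor(im,cv2.COLOR_BGR2HSV)
    m=((hsv[...,1]<45)&(hsv[...,2]>70)).astype(np.uint8); k=np.zeros_like(m);x0,y0,x1,y1=box;k[y0:y1,x0:x1]=1
    m=cv2.morphologyEx(m*k,cv2.MORPH_OPEN,np.ones((3,3)))
    c=max(cv2.findContours(m,cv2.RETR_EXTERNAL,cv2.CHAIN_APPROX_NONE)[0],key=cv2.contourArea)[:,0].astype(float)
    cen=c.mean(0)
    # keep the far rim: up(-left) arc
    d=c-cen; keep=(d@np.array([-.7,-.7])>0) if n=="top" else (d[:,1]<-10)
    p=np.array([onz(n,q,.110)[:2] for q in c[keep]])
    from scipy.optimize import least_squares
    r=least_squares(lambda v:np.hypot(*(p-v[:2]).T)-v[2],[*p.mean(0),.056],loss="soft_l1",f_scale=.002)
    print("pail",n,cen,len(p),r.x,r.cost, "spread",p.min(0),p.max(0))
    q=least_squares(lambda v:np.hypot(*(p-v[:2]).T)-.056,p.mean(0),loss="soft_l1",f_scale=.002); print("  r fixed",q.x)
E
```

```text
tray top back/front order; mean [ 0.4756 -0.1415] edges [np.float64(0.09350432699798152), np.float64(0.1404194905817621), np.float64(0.09244468580388332), np.float64(0.14092787675038093)] yaw 137.27266645628572
tray side back/front order; mean [ 0.476  -0.1398] edges [np.float64(0.08957330419323538), np.float64(0.13975058193197812), np.float64(0.09331637013822147), np.float64(0.14035792410371153)] yaw 137.33237058084825
nuts [[ 0.4704 -0.0977]
 [ 0.4812 -0.1207]
 [ 0.4665 -0.147 ]
 [ 0.4452 -0.1119]
 [ 0.4283 -0.1313]]
lip top [[ 0.5157 -0.3126]
 [ 0.4418 -0.3177]] [ 0.4787 -0.3152]
lip side [[ 0.5163 -0.3105]
 [ 0.4432 -0.3187]] [ 0.4798 -0.3146]
cover top back/front order; mean [ 0.4826 -0.3778] edges [np.float64(0.07468267077030719), np.float64(0.03654756643571346), np.float64(0.07520724841592645), np.float64(0.0367210868408869)] yaw 93.30385871599
cover side back/front order; mean [ 0.485  -0.3781] edges [np.float64(0.07504865533680447), np.float64(0.033723988489955184), np.float64(0.07765935005438274), np.float64(0.036155465701262594)] yaw 96.34207091813165
handle top [ 0.4839 -0.3909  0.098 ] [ 0.4853 -0.3912  0.098 ]
pail top [205.6243 216.4566] 98 [0.4917 0.0716 0.0531] 0.0006472328159162045 spread [0.453  0.0308] [0.5497 0.1246]
  r fixed [0.489  0.0689]
pail side [237.6314 362.0902] 110 [0.494  0.0672 0.0569] 4.259242868676577e-05 spread [0.4327 0.0095] [0.5514 0.0972]
  r fixed [0.4943 0.0662]
```

Both views agree within 2 mm. Next I'll check that the whole sequence is reachable before grasping.

```bash
cat >> h.py <<'E'
TR=np.array([.4757,-.1407]); TY=np.radians(137.3)
SC=np.array([.4825,-.3579]); SY=np.radians(95)
PM=np.array([.493,.067])
a=np.radians(10); zt=np.array([np.sin(a),0,-np.cos(a)])
def tool(sign): 
    y=np.array([0,sign,0.]); return R.from_matrix(np.column_stack([np.cross(y,zt),y,zt]))
TCP=np.array([-.027,0,.075])+.019*zt
LIP=np.array([.043,0,0]); HEEL=np.array([-.036,0,0]); ORG=np.zeros(3)
SIGN=1
def pose(ref,at,yaw,pitch=0,sign=None,back=0):
    """tool pose putting scoop point ref at world point at; pitch deg nose down"""
    Rs=R.from_euler("z",yaw)*R.from_euler("y",np.radians(pitch))
    t=tool(SIGN if sign is None else sign)
    return np.asarray(at)+Rs.apply(TCP-back*zt-ref), (Rs*t).as_quat()
def tr(x,z,y=0): # tray frame to world
    c,s=np.cos(TY),np.sin(TY); return np.array([TR[0]+c*x-s*y,TR[1]+s*x+c*y,z])
E
python3 - <<'E'
from h import *
np.set_printoptions(precision=2,suppress=True)
for s in(1,-1):
    print(s)
    for n,p in(("pick",pose(ORG,[*SC,0],SY,0,s)),("pre",pose(ORG,[*SC,0],SY,0,s,back=.08)),("tin",pose(LIP,tr(-.085,.05),TY,0,s)),("tback",pose(LIP,tr(.064,.004),TY,5,s)),("curl",pose(HEEL,tr(-.015,.03),TY,-25,s)),("lift",pose(HEEL,tr(-.015,.2),TY,-25,s))):
        print(n,ik(*p))
    for yd in range(0,360,20):
        q=[ik(*pose(LIP,[*PM,z],np.radians(yd),pt,s)) for z,pt in((.2,-25),(.13,30),(.12,65))]
        if all(k is not None for k in q): print(yd,q)
E
```

```text
1
pick [ 0.58  0.5   0.12  1.63 -0.2   1.15 -2.27]
pre [ 0.59  0.44  0.13  1.53 -0.18  1.3  -2.29]
tin [ 0.43  0.51 -0.1   1.48 -0.02  1.31 -1.97]
tback [ 0.47  0.25 -0.27  1.95  0.02  1.03 -2.13]
curl [ 0.44  0.63 -0.1   1.48 -0.17  1.6  -1.93]
lift [ 0.44  0.49 -0.1   1.33 -0.19  1.89 -1.98]
80 [array([-0.76,  0.11,  1.22,  1.97, -0.7 ,  1.39, -2.62]), array([ 0.57,  0.29, -1.1 ,  1.76,  0.52,  1.51,  2.32]), array([-0.04,  0.7 , -0.91,  1.57,  0.89,  2.08,  1.92])]
240 [array([ 0.12,  0.74, -1.06,  1.33,  0.73,  2.03, -1.42]), array([ 0.65, -0.03, -0.7 ,  1.96, -0.36,  1.04, -0.41]), array([ 0.89,  0.03, -0.44,  2.23, -1.1 ,  1.14,  0.56])]
260 [array([ 0.13,  0.64, -1.13,  1.52,  0.8 ,  1.93, -1.2 ]), array([ 0.63,  0.05, -0.68,  1.9 , -0.34,  1.15, -0.09]), array([ 0.94,  0.27, -0.57,  1.99, -0.83,  1.29,  0.59])]
280 [array([ 0.24,  0.54, -1.3 ,  1.72,  0.87,  1.82, -1.  ]), array([ 0.61,  0.13, -0.69,  1.83, -0.28,  1.26,  0.19]), array([ 0.84,  0.47, -0.61,  1.75, -0.6 ,  1.47,  0.61])]
300 [array([ 0.38,  0.2 , -1.3 ,  1.93,  0.75,  1.49, -0.61]), array([ 0.6 ,  0.21, -0.73,
[... 1292 characters left out ...]
66,  0.48, -0.61,  1.49, -0.23,  1.6 ,  0.62]), array([ 0.58,  0.06, -1.01,  1.9 ,  0.43,  1.2 , -0.06]), array([ 0.08,  0.37, -1.1 ,  2.03,  1.08,  1.68, -0.88])]
140 [array([ 0.52,  0.61, -0.64,  1.31, -0.08,  1.76,  0.77]), array([ 0.61, -0.04, -0.96,  1.97,  0.31,  1.05,  0.39]), array([ 0.  , -0.01, -0.93,  2.27,  1.04,  1.23, -0.62])]
240 [array([ 0.14,  0.76, -1.1 ,  1.33,  0.75,  2.04,  1.7 ]), array([-1.26, -0.26,  1.07,  2.03, -0.05,  1.01,  2.46]), array([ 0.46,  0.01, -0.01,  2.25, -1.11,  1.15, -2.57])]
300 [array([ 0.23,  0.14, -1.12,  1.94,  0.69,  1.45,  2.57]), array([ 0.36,  0.17, -0.46,  1.77, -0.25,  1.37, -2.65]), array([ 0.33,  0.55, -0.11,  1.55, -0.61,  1.76, -2.3 ])]
```

```bash
sed -i 's/^SIGN=1/SIGN=-1/' h.py; python3 - <<'E'
from h import *
np.set_printoptions(precision=3,suppress=True)
for t,s in(((93,357),(455,235)),((60,370),(470,125))):
    o,d=ray("top",t); p,e=ray("side",s)
    k=np.linalg.lstsq(np.column_stack([d,-e]),p-o,rcond=None)[0]; print("lamp",o+d*k[0],p+e*k[1])
move_to(*pose(ORG,[*SC,0],SY,back=.10)); print(get_time_s(),get_qpos())
movel(pose(ORG,[*SC,0],SY)[0],max_speed=.15,guard=8); print(get_tcp_pos(),pose(ORG,[*SC,0],SY)[0])
cv2.imwrite("pics/s1.png",read_camera("side")[140:290,210:410].repeat(3,0).repeat(3,1))
print(get_time_s(),get_contact_force())
E
```

```text
lamp [0.205 0.167 0.428] [0.204 0.167 0.428]
lamp [0.205 0.159 0.544] [0.208 0.159 0.544]
1.4083 [ 0.916  0.452 -0.305  1.485  0.001  1.338  0.716]
[ 0.485 -0.382  0.057] [ 0.485 -0.382  0.056]
2.275 [-0.404  0.105 -0.074]
```

View pics/s1.png

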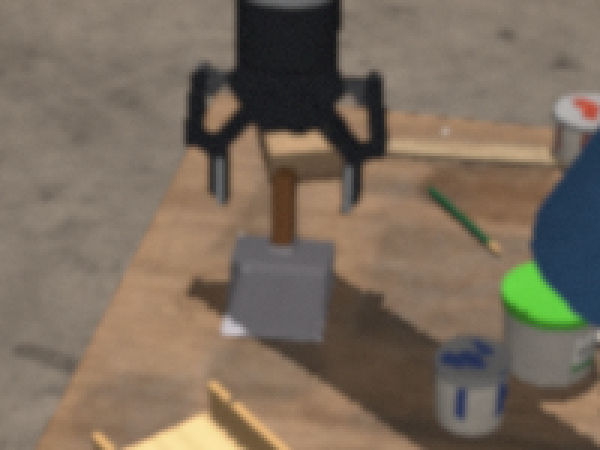

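The fingers straddle the handle, at (285,200) in the crop. I'll grip, lift, and come down onto the tray floor near its front.

```bash
python3 - <<'E'
from h import *
np.set_printoptions(precision=4,suppress=True)
command_gripper(0.0,90); print("w",get_gripper_width())
p,q=pose(ORG,[*SC,.07],SY); movel(p,max_speed=.15); print(get_contact_force())
p,q=pose(LIP,tr(-.045,.06),TY,8); move_to(p,q); hold(.2)
print(get_time_s(),get_qpos(),get_contact_force())
p,q=pose(LIP,tr(-.045,-.004),TY,8)
print(movel(p,max_speed=.05,guard=4)); t=get_tcp_pos()
print("lip z est",t[2]-pose(LIP,[0,0,0],TY,8)[0][2],get_contact_force(),get_time_s())
a=read_camera("side");b=read_camera("top")
cv2.imwrite("pics/2.png",np.hstack([cv2.resize(a[200:350,200:350],(400,400)),cv2.resize(b[180:280,240:340],(400,400))]))
E
```

```text
w 0.015064011612006213
[-0.7249  0.2762 -2.0935]
4.5 [ 0.711   0.3613 -0.5016  1.6923  0.1675  1.1661  0.9881] [ 0.1266  0.0818 -1.5362]
True
lip z est 0.0033464345957899266 [-0.3795  0.5935  6.8211] 5.5333
```

View pics/2.png

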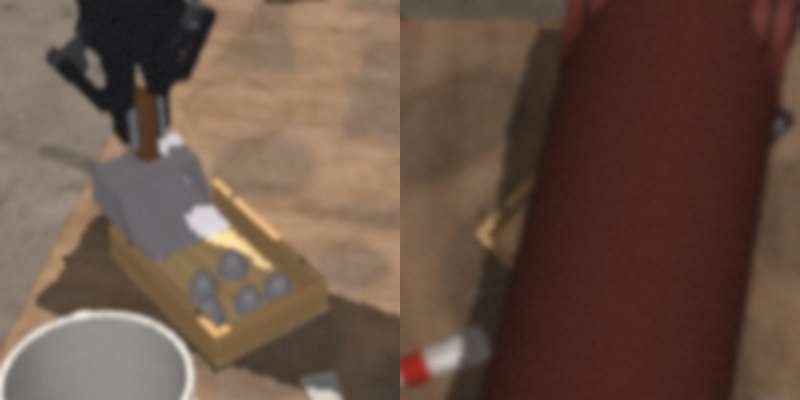

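The scoop is inside the rails with its lip on the floor (3.3 mm estimated against 4 mm true), and the nuts are ahead of it. Now I'll sweep.

```bash
cat >> h.py <<'E'
def lipx(pitch):
    t=np.array(get_tcp_pos())-pose(LIP,[0,0,0],TY,pitch)[0]; d=t[:2]-TR
    return np.array([d@[np.cos(TY),np.sin(TY)],d@[-np.sin(TY),np.cos(TY)],t[2]])
def snap(name,box=(200,350,200,350),sz=500):
    a=read_camera("side")[box[0]:box[1],box[2]:box[3]]; cv2.imwrite("pics/"+name,cv2.resize(a,(sz,sz),interpolation=cv2.INTER_CUBIC))
E
python3 - <<'E'
from h import *
np.set_printoptions(precision=4,suppress=True)
p,q=pose(LIP,tr(.064,.0034),TY,8)
print(movel(p,max_speed=.2,guard=30),lipx(8),get_contact_force(),get_time_s())
snap("3.png")
E
```

```text
False [ 0.063  -0.0007  0.0041] [2.9212 0.1171 4.2423] 6.325
```

View pics/3.png

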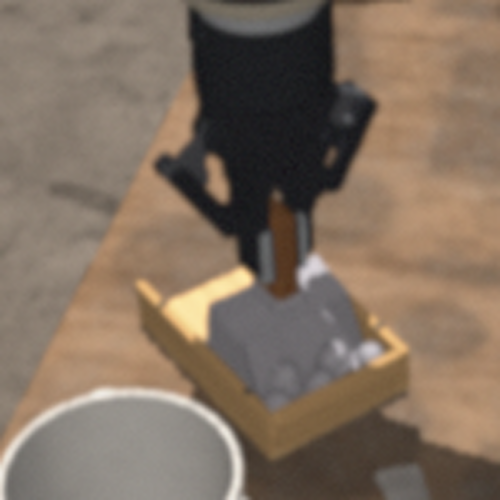

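The lip reached x=63 mm with little force, and the nuts sit at the lip and on the blade, near (270–370,360). Now I'll curl up with the lip held close to the stop.

```bash
python3 - <<'E'
from h import *
np.set_printoptions(precision=4,suppress=True)
print([ik(*pose(LIP,tr(.061,z),TY,-32)) for z in(.05,.12,.17)])
L=[(0,.0045,.0635),(-10,.02,.0625),(-20,.034,.062),(-32,.052,.061)]
for pt,z,x in L:
    p,q=pose(LIP,tr(x,z),TY,pt)
    s=movel(p,q,max_speed=.1,guard=40); print(pt,s,lipx(pt),get_contact_force())
    if s: break
print(get_time_s()); snap("4.png")
E
```

```text
[array([ 0.6774,  0.7838, -0.4436,  1.3964, -0.0188,  1.6788,  1.0753]), array([ 0.6764,  0.7075, -0.445 ,  1.3624, -0.0532,  1.7811,  1.0629]), array([ 0.6838,  0.6644, -0.4612,  1.3246, -0.0698,  1.8586,  1.0441])]
0 False [0.0612 0.0011 0.0045] [-0.2891 -5.7006 12.0918]
-10 False [0.0621 0.0008 0.0182] [ 0.9329  0.1449 -4.2399]
-20 False [0.0624 0.0003 0.0326] [ 0.3072  1.1419 -3.1058]
-32 False [ 0.0617 -0.0004  0.0513] [ 0.2321 -0.7728 -2.8702]
7.675
```

View pics/4.png

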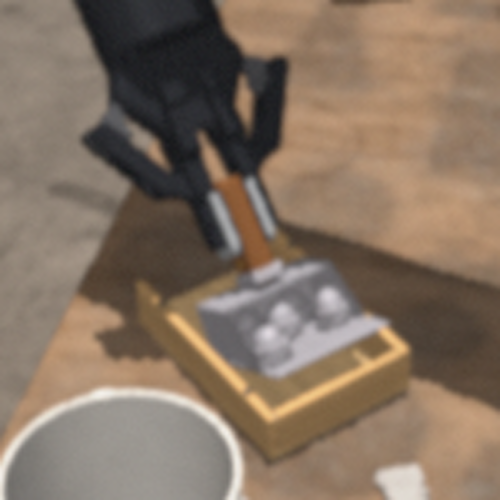

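Three nuts show on the blade at (270,340), (287,315) and (330,303). The extra weight of 1.33 N is about what five nuts should weigh. I'll lift and confirm the tray is empty.

```bash
python3 - <<'E'
from h import *
np.set_printoptions(precision=3,suppress=True)
p,q=pose(LIP,tr(.05,.185),TY,-30); movel(p,q,max_speed=.15); hold(.3)
print(get_contact_force(),get_time_s(),get_qpos())
a=read_camera("side"); cv2.imwrite("pics/5.png",cv2.resize(a[150:350,180:380],(600,600),interpolation=cv2.INTER_CUBIC))
for yd in(80,90,100,110,120):
  for z in (.185,.2):
    print(yd,z,ik(*pose(LIP,[*PM,z],np.radians(yd),-28)))
  print([ik(*pose(LIP,[*PM,z],np.radians(yd),pt)) for z,pt in((.15,10),(.13,40),(.12,62))])
E
```

```text
[-0.362  0.289 -3.53 ] 9.0833 [ 0.707  0.654 -0.503  1.297 -0.045  1.872  1.025]
80 0.185 [ 0.871  0.149 -0.499  1.933 -0.605  1.283  0.435]
80 0.2 [ 0.872  0.132 -0.497  1.916 -0.608  1.312  0.421]
[array([ 0.507,  0.038, -0.631,  1.849,  0.024,  1.261, -0.305]), array([ 0.303,  0.367, -0.969,  1.708,  0.629,  1.661, -0.955]), array([ 0.015,  0.676, -0.952,  1.584,  0.882,  2.048, -1.215])]
90 0.185 [ 0.817  0.253 -0.504  1.819 -0.518  1.358  0.491]
90 0.2 [ 0.818  0.237 -0.503  1.803 -0.522  1.386  0.48 ]
[array([ 0.528,  0.064, -0.659,  1.828,  0.041,  1.263, -0.142]), array([ 0.336,  0.314, -1.006,  1.766,  0.658,  1.589, -0.812]), array([ 0.069,  0.655, -1.065,  1.687,  0.973,  2.014, -1.148])]
100 0.185 [ 0.756  0.348 -0.512  1.706 -0.434  1.438  0.546]
100 0.2 [ 0.757  0.333 -0.512  1.691 -0.439  1.465  0.536]
[array([ 0.525,  0.088, -0.666,  1.807,  0.057,  1.266,  0.019]), array([ 0.38 ,  0.25 , -1.04 ,  1.826,  0.67 ,  1.5  , -0.658]), array([ 0.176,  0.689, -1.259,  1.794,  1.096,  2.026, -1.104])]
110 0.185 [ 0.692  0.435 -0.524  1.596 -0.352  1.522  0.602]
110 0.2 [ 0.692  0.421 -0.524  1.581 -0.358  1.547  0.593]
[array([ 0.52 ,  0.111, -0.674,  1.786,  0.073,  1.269,  0.177]), array([ 0.435,  0.171, -1.069,  1.888,  0.661,  1.391, -0.487]), array([-1.027,  0.237,  0.232,  1.963,  0.745,  1.47 , -0.726])]
120 0.185 [ 0.624  0.514 -0.538  1.49  -0.272  1.606  0.662]
120 0.2 [ 0.624  0.502 -0.539  1.475 -0.279  1.63   0.654]
[array([ 0.509,  0.133, -0.678,  1.767,  0.087,  1.272,  0.333]), array([ 0.499,  0.074, -1.087,  1.949,  0.621,  1.262, -0.29 ]), array([-0.9  ,  0.142,  0.04 ,  2.069,  0.848,  1.409, -0.696])]
```

View pics/5.png

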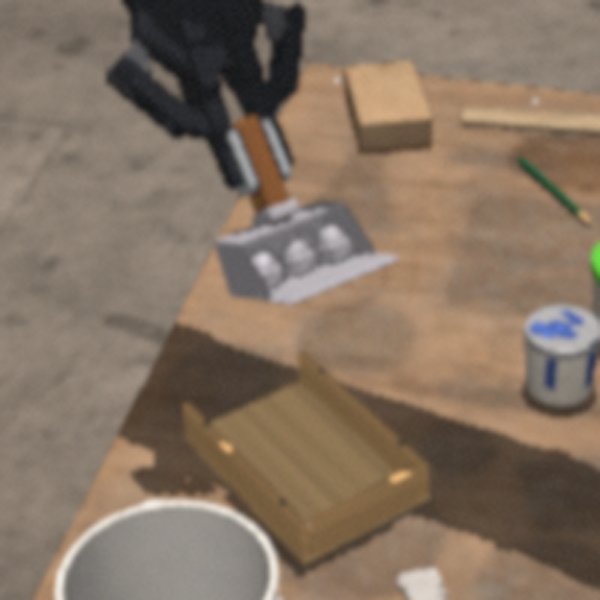

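The tray is empty and the nuts are in the scoop: three show at (265,265), (300,255) and (335,240), the other two are hidden behind them, and the weight fits five. I'll carry it to the pail, pour in steps, and watch the arm's gap to the lamp in the top image.

```bash
cat >> h.py <<'E'
def lampgap(name="top"):
    im=read_camera(name); h=cv2.cvtColor(im,cv2.COLOR_BGR2HSV)
    red=(((h[...,0]<8)|(h[...,0]>172))&(h[...,1]>110)&(h[...,2]>25)).astype(np.uint8); blue=((h[...,0]>100)&(h[...,0]<118)&(h[...,1]>130)).astype(np.uint8)
    red=cv2.morphologyEx(red,cv2.MORPH_OPEN,np.ones((5,5))); blue=cv2.morphologyEx(blue,cv2.MORPH_OPEN,np.ones((7,7)))
    d=cv2.distanceTransform(1-red,cv2.DIST_L2,5); return blue.sum(), d[blue>0].min() if blue.any() else None
E
python3 - <<'E'
from h import *
np.set_printoptions(precision=3,suppress=True)
y=np.radians(92); P=PM-.018*np.array([np.cos(y),np.sin(y)])
print("gap",lampgap())
for z,pt,v in((.19,-28,.15),(.135,5,.12),(.122,30,.1)):
    p,q=pose(LIP,[*P,z],y,pt)
    s=movel(p,q,max_speed=v,guard=15); print(pt,s,get_qpos(),get_contact_force(),lampgap(),get_time_s())
    if s: break
im=read_camera("side"); cv2.imwrite("pics/6.png",im)
E
```

```text
gap (np.uint64(2993), np.float32(65.9845))
-28 False [ 0.81   0.282 -0.481  1.77  -0.491  1.403  0.519] [-0.236 -0.719 -2.12 ] (np.uint64(3153), np.float32(65.9845)) 10.2417
5 False [ 0.549  0.088 -0.572  1.848 -0.044  1.222  0.029] [ 0.041 -0.636 -3.413] (np.uint64(3275), np.float32(11.0)) 11.0167
30 False [ 0.28   0.142 -0.697  1.835  0.421  1.357 -0.507] [-0.048 -1.123 -1.693] (np.uint64(558), np.float32(2.0)) 11.65
```

```bash
python3 - <<'E'
from h import *
hold(.3)
print(get_contact_force(),get_tau(),get_time_s())
a=read_camera("side");b=read_camera("top")
r=lambda i:cv2.resize(i,(400,300),interpolation=cv2.INTER_CUBIC)
cv2.imwrite("pics/7.png",np.vstack([np.hstack([r(a),r(b)]),np.hstack([r(a[270:420,160:360]),r(b[175:295,165:325])])]))
E
```

```text
[-0.0845203  -0.0719679  -1.09004949] [ 1.93425436e-01 -4.26553166e+01 -2.94346869e+00 -3.84794712e+01
  1.94831192e+00  1.10275358e+00  1.19851262e-02] 12.0
```

View pics/7.png

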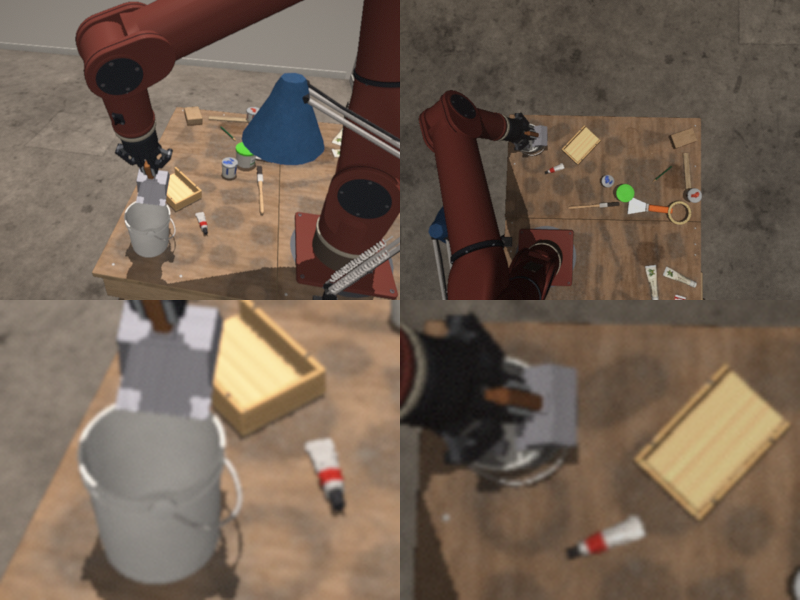

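The scoop's bowl looks empty at pitch 30°, near (170,370) in the lower-left panel. The tray is empty, the pail is upright, and the forearm passes well above the lamp. I'll tip it further to be sure, then back off and count the nuts in the pail from the top camera.

```bash
python3 - <<'E'
from h import *
np.set_printoptions(precision=3,suppress=True)
y=np.radians(88); P=PM-.018*np.array([np.cos(y),np.sin(y)])
fz=lambda:np.mean([get_contact_force() for _ in range(10)],0)
def go(z,pt,v,yy=y):
    p,q=pose(LIP,[*P,z],yy,pt); s=movel(p,q,max_speed=v,guard=15); print(pt,s,get_qpos(),fz(),get_tau()[:4],get_time_s()); return s
for z,pt in((.124,40),(.126,50)):
    if go(z,pt,.1): break
hold(.4); print(fz())
go(.15,20,.12); go(.18,0,.12)
p,q=pose(LIP,[.50,-.14,.18],np.radians(95)); movel(p,q,max_speed=.2); hold(.2); print(fz(),get_time_s())
b=read_camera("top"); cv2.imwrite("pics/8t.png",b); cv2.imwrite("pics/8s.png",read_camera("side"))
# nuts in pail: look at inside, floor z~.01
u=proj("top",[*PM,.01]); print("pail floor px",u)
c=b[int(u[1])-22:int(u[1])+23,int(u[0])-22:int(u[0])+23]; g=cv2.cvtColor(c,cv2.COLOR_BGR2GRAY)
for r in g[::2]: print(' '.join('%3d'%v for v in r[::2]))
E
```

```text
40 False [ 0.14   0.239 -0.717  1.788  0.575  1.522 -0.751] [-0.514 -0.186 -1.769] [ -1.868 -47.748  -6.401 -36.858] 12.4583
50 False [ 0.006  0.344 -0.715  1.749  0.703  1.677 -0.894] [-0.487 -0.406 -0.823] [ -2.228 -53.37   -8.254 -34.453] 12.7833
[ 0.033 -0.288 -1.85 ]
20 False [ 0.41   0.071 -0.659  1.814  0.219  1.326 -0.344] [ 0.232  0.365 -1.584] [  2.371 -40.089   0.178 -40.376] 13.8583
0 False [ 0.597  0.049 -0.536  1.81  -0.155  1.299  0.069] [-0.315  0.694 -1.233] [  2.537 -38.873   1.377 -40.757] 14.3583
[-0.263  0.13  -1.088] 15.6583
pail floor px [213.881 223.956]
129 159 128  85  75  74  70  69  66  65  81 110 150 126  92  84  84  80  84  85  89  89  91
121  86  78  75  71  73  74  68  67  66  64  63  81 139 127  91  83  79  81  85  89  91  94
 79  78  77  74  75  72  73  71  68  66  65  63  60  69 132 139  87  82  81  85  92  92  90
 78  79  78  77  76  74  73  70  70  75  81  92  77  68  76 144 126  83  81  81  93  92  87
 81  78  78  77  77  75  76  72  88 164 187 191 187 166 115 100 172 125  78  79  90  92  82
 82  82  80  79  78  85  93 108 104 154 198 201 202 203
[... 900 characters left out ...]
 188 201 201 201 201 203 200 160  78  54  61 106  90 103
 78  78  78  78  80 121 129 130  92 177 201 201 201 201 202 173 129  54  60  78 115  95 103
 79  78  77  75  79  86 112 118 112 191 200 202 200 201 179 114  59  54  65  96 110  98 105
130  86  75  76  74  74  99 129 166 199 201 199 200 173 111  60  52  65  85 111  92 101 106
137 142 113  83  73  72  83 132 184 199 198 191 164 103  59  56  66  85  99 107  86 103 107
 95 108 130 152 143 126 128 130 150 172 143 110  74  61  54  73  84 104 114  81  99 106 104
 93  86  99  98  88  91  95  94  81  67  57  55  52  63  81  91 108 111  77  96 102 103 101
 93  95  80  79 104  92  65  56  50  52  59  65  87  94 116 131  87  68  86  95 102 104 103
```

The top camera shows five dark nut blobs along the left of the pail's bright floor. I'll put the scoop back on its original clear spot and retreat.

```bash
python3 - <<'E'
from h import *
np.set_printoptions(precision=4,suppress=True)
p,q=pose(ORG,[*SC,.10],SY); movel(p,q,max_speed=.2)
movel(pose(ORG,[*SC,.012],SY)[0],max_speed=.12); hold(.15)
s=movel(pose(ORG,[*SC,-.003],SY)[0],max_speed=.02,guard=4)
z=get_tcp_pos()[2]-pose(ORG,[0,0,0],SY)[0][2]; print(s,"z",z,get_contact_force(),get_torque(),get_time_s())
command_gripper(.085); hold(.2); print(get_gripper_width(),get_contact_force())
movel(pose(ORG,[*SC,max(z,0)],SY,back=.12)[0],max_speed=.12); 
set_joints([1.125, 0.333, 0.04, 1.465, -0.013, 1.343, -0.059]); hold(.3); print(get_time_s())
for n in("top","side"):
    a=cv2.imread(f"pics/{n}0.png"); b=read_camera(n); cv2.imwrite(f"pics/9{n}.png",b)
    d=(cv2.absdiff(a,b).max(2)>35).astype(np.uint8); d=cv2.morphologyEx(d,cv2.MORPH_OPEN,np.ones((2,2)))
    k,l,st,ce=cv2.connectedComponentsWithStats(cv2.dilate(d,np.ones((5,5))))
    print(n,[(s[:4].tolist(),int(s[4])) for s in st[1:]])
E
```

```text
True z 0.0015851745998322897 [-0.7191 -0.9641  5.7448] [0.2937 0.2033 0.0447] 18.4583
0.08480426543437304 [ 0.1804 -0.2969  0.8563]
22.0833
top [([197, 209, 18, 32], 438), ([355, 218, 6, 6], 36), ([357, 218, 28, 33], 365), ([269, 225, 31, 32], 602), ([385, 239, 6, 9], 54)]
side [([299, 218, 6, 7], 42), ([316, 240, 6, 7], 42), ([283, 245, 6, 10], 60), ([297, 250, 6, 6], 36), ([310, 251, 6, 6], 36), ([270, 293, 42, 34], 903)]
```

The before/after images differ only at the nuts' old places in the tray, the new blobs in the pail, and a shift of about 1 px in the scoop's outline. The pail and the three bystanders haven't moved, and the scoop is flat and empty.

```bash
python3 -c "
from cell import *
print(sign_off())"
```

```text
the job is handed in; nothing more can be done
None
```

The job is handed in at about 22 s: all five nuts are in the pail (counted from top-camera pixel values), the scoop is flat on the table and released, and neither the pail nor the bystanders show any change in the before/after images.

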